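# Seat a well plate in a sprung plate nest

### The arm

A 7-joint arm with a two-finger parallel gripper is mounted at the origin on a cart in front of the work surface, level with it; the furniture and walls round the work are solid. World frame = base frame: x ahead of the robot, y to its left, z up, the work surface at z = 0. Lengths are in mm, angles in rad, forces in N, time in s.
With the tool pointing down it reaches from about 400 to 875 mm from the base axis. Payload 4.4 kg.
Tool frame: the origin (TCP) lies midway between the tips of the shut fingers; the grasp point (between the pads) lies 19 mm behind it (ctrl.grip_point_offset is the distance from the TCP to the grasp point, in mm); z points along the fingers, y is the line along which they close (so a half turn about z gives the same grasp; the last joint's range is limited). The gripper opens to 85 mm and grips with 20 to 120 N. Pads are 22 mm wide; open, the fingers measure 114 mm over their backs; the gripper's body (76 mm by 85 mm) begins 54 mm behind the grasp point. The pads swing forward as they close: fully open they stand 13 mm farther back than shut.
Start: joints at [1.039, 0.628, 0.038, 1.517, -0.027, 0.996, -0.02], TCP at [291.968, -580.752, 231.313] pointing down, gripper open.
Joint ranges: [-3.06, 3.06], [-0.37, 2.12], [-1.25, 1.32], [0.18, 2.47], [-1.1, 4.24], [0.23, 1.98], [-2.94, 2.94]. Speed limits (rad/s): [2.57, 2.57, 3.14, 3.14, 3.14, 3.14, 3.14].

### API

Orientations are given as [roll, pitch, yaw] about the fixed x, y, z axes, in that order (R = Rz(yaw) Ry(pitch) Rx(roll)).
In Python, from cell import ctrl, imaging, probe_bus gives the robot as it stands (ctrl), with the cameras (imaging) and the readings (probe_bus).
- The arm moves only by the shell command python3 nudge.py 'ROWS'. ROWS is a JSON list of rows, 1 to 12 of them, each of 7 numbers: dx, dy, dz in shares of the most that a row can go, 1 being 50 mm, then a rotation vector rx, ry, rz in parts of the range, where 1.0 means 2 pi rad, then the finger opening in mm; each row shifts and turns the commanded pose from where the row before left it, along the tool's axes as they then stand; what a row does not reach is not made up. A row lasts 1/10 s, in which the tool goes at most 50 mm and 0.15 rad, less where a joint would pass 70% of its speed; a pose out of reach is approached as far as the arm can. The fingers move at their own pace and stop on an object; the grip force is fixed at half the most. Time passes only in rows, so rows that do not move let the fingers close. It prints the time, the measured TCP pose, the force, the opening and the grip force at its end. No shift or turn number may pass 1 either way. Input that does not fit is refused with a message, and nothing moves.
- probe_bus.read_state(): the state, without advancing time (a new reading comes with each control period).
- imaging.get_image(name): name is "side" or "top" or "wrist"; returns the picture (400x640x3 uint8, blue, green, red); there is no depth.
- imaging.calibration(name): a dict with "fx", "fy", "cx", "cy" (pixels), "rvec" (rotation vector, rad) and "tvec" (3), from world to camera coordinates, as OpenCV has them; the wrist camera has in their place "hand_eye" (4x4, takes a point from camera to tool coordinates, whose origin is the TCP and whose axes are the flange's). Camera axes: x right, y down, z forward; pixel columns grow to the right and rows downward; lengths in mm; the calibration is good to about 2 mm. A picture is of the moment at which its call begins: read the wrist's pose just before it. calibration takes no time and is no camera call.
- ctrl.finish_job(): hands the job in; it is judged then, once.
The state is a dict: "clock": time; "qpos": joint angles; "qd": joint speeds; "tau": joint torques, N m; "eef_pos": TCP position; "tool_rot": TCP orientation; "force": force on the tool from outside, world axes, zero at the start; "torque": the same for the moment, N m; "width": finger opening in mm; "gripper_force": force on a finger pad.
Only numpy, scipy, OpenCV 4.12 (cv2) and the standard library are available. Lean on these libraries where they do the work, as an engineer would, in place of code of your own. Each camera call takes 0.05 s, during which the arm holds its last target. There are 200 camera calls.

### The job

Push the black well plate that lies on the two loading rails into the aluminium nest behind them without lifting it off: slide its far edge in under the two far hooks against the sprung pusher, then get its near edge down behind the rail ends so that the plate lies fully home, flat and square in the pocket. Leave the plate there, let go, and do not disturb the timer, the petri dish or the tape roll.

Things in the scene. Friction and masses are not known exactly. Their poses are not given: they have to be found in the camera images.
- plate: Loose black 96-well plate: flat block 128 mm (own x) by 86 mm (own y) by 14 mm thick, about 0.08 kg. Origin: centre of its underside, z up. It starts flat on the two rails, up to 12 mm off centre and up to 0.2 rad askew, its long side roughly across the rails. Either long side may go in first.
- nest: Bare aluminium plate nest, fixed. Origin: on the bench, middle of the pocket's near wall; x along the rails into the pocket (away from the robot), y across, z up. Pocket: floor 6 mm above the bench, from x = 12 mm on (between the rails nothing above the bench before that); cheeks 66 mm either side of the middle, 24 mm high, with lead-in wings widening to 77 mm at x = -6 mm.
- nest_rail_end (a point): Middle between the rail ends, at rail-top height (nest 0, 0, 14 mm); axes as the nest. The two loading rails run from nest x = -130 mm to 0, 39 to 61 mm either side of the middle, tops 14 mm above the bench. Between them is a 78 mm gap open down to the bench, where fingertips may run. The rail ends are the pocket's near wall, 8 mm high above the pocket floor.
- nest_hooks (a point): Middle between the lips of the two far hooks, at their underside (nest 81, 0, 23.5 mm). The hooks stand 40 to 56 mm either side of the middle, tops 27.5 mm above the bench, and overhang the plate's far edge from nest x = 81 mm on, 3.5 mm above a seated plate's top.
- pusher_face (a point): Middle of the face of the sprung grey plastic pusher at the far end, 60 mm wide, 7 to 19 mm above the bench. It rests at nest x = 85 mm, gives 6 mm and pushes back with 1.8 N at first, 3.6 N at its hard stop. A plate tipped with its near edge on the rails is 87 mm long: push the pusher in over 2 mm to clear the rail ends.
- nest_seat (a point): Where the plate's origin belongs: on the pocket floor at nest 43, 0, 6 mm; axes as the nest. A plate squeezed by the pusher hangs by friction and does not drop of itself: draw its near edge down with the fingertips that push it from the gap, or press it down. Let go, the pusher holds it back against the rail ends.
- timer: White bench timer with keys, 68 x 62 x 19 mm, loose, to be left alone. Origin: centre of underside.
- petri_dish: Closed white petri dish, 60 mm across, 15 mm high, loose, to be left alone. Origin: centre of underside.
- tape: Roll of pale tape, 64 mm across, 19 mm high, loose, lying flat to the left of the nest, to be left alone. Origin: centre of underside. Farther left and behind it (world y above -0.03 m, x above 0.45 m) stands the fixed pipetting instrument with its white comb trays, up to 0.28 m high there: swing over it well raised.

How it is judged:
By the outcome, as a careful person would: the job done as asked, in the order asked, and still so for the second after the job is handed in, with the robot touching nothing.
It also fails if it takes over 72 s, if anything falls off the work surface, if the arm or the gripper's body presses on something with over 40 N, if the wrist force passes 120 N, or if a joint passes its speed limit or range.

## Working session

There is one attempt and no reset: what is moved stays moved. The work goes in short steps, Python scripts to look and compute and a shell command to move; the robot and the scene stay as the last step left them, time stands still between calls to the robot, and variables do not carry over. Pictures are saved under pics/ and viewed, at most 10 in all, crops included, and the job is handed in when it is done.

```bash
ls; mkdir -p pics; python3 - <<'E'
from cell import ctrl, imaging, probe_bus
import cv2
s=probe_bus.read_state();print({k:s[k] for k in('clock','eef_pos','tool_rot','width','force')})
for n in('top','side'):
    cv2.imwrite(f'pics/{n}0.png',imaging.get_image(n)); print(n,imaging.calibration(n))
print(imaging.calibration('wrist'))
E
```

```text
cell.py
nudge.py
pics
{'clock': 0.0, 'eef_pos': array([ 291.71549768, -580.16816189,  230.40133056]), 'tool_rot': array([-3.13972365e+00, -2.00982531e-05,  4.65792290e-01]), 'width': 85.57862483418758, 'force': array([ 0.07225478,  0.22781466, -0.37270147])}
top {'fx': 498.1616201219715, 'fy': 498.1616201219715, 'cx': 319.50346938292955, 'cy': 200.93370375871552, 'rvec': array([ 2.16141854, -2.13046416,  0.15725241]), 'tvec': array([-194.42933921,  545.00118319, 1182.33546131])}
side {'fx': 500.60890248673036, 'fy': 500.60890248673036, 'cx': 319.55953245467913, 'cy': 198.05288880320865, 'rvec': array([ 0.53601887, -2.60290177,  1.34631102]), 'tvec': array([420.25865164, 280.98396862, 959.42981444])}
{'fx': 279.5616084919082, 'fy': 279.5616084919082, 'cx': 317.20325382945254, 'cy': 200.00552955425383, 'hand_eye': array([[ 1.99099576e-04, -9.53424116e-01, -3.01632914e-01,
         7.69537977e+01],
       [ 9.99999335e-01,  5.32415214e-04, -1.02282624e-03,
        -1.91882143e+00],
       [ 1.13578116e-03, -3.01632510e-01,  9.53423588e-01,
        -1.42804300e+02],
       [ 0.00000000e+00,  0.00000000e+00,  0.00000000e+00,
         1.00000000e+00]])}
```

View pics/top0.png

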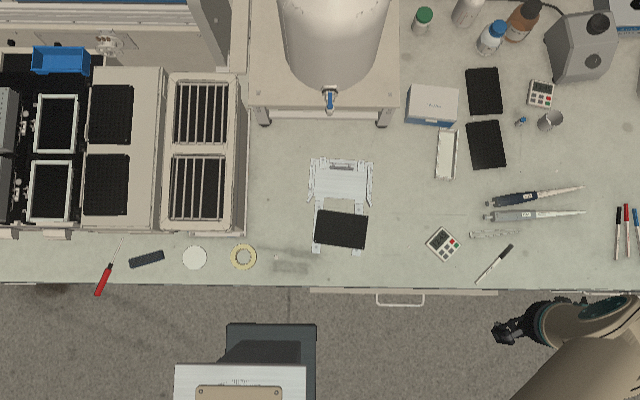

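View pics/side0.png

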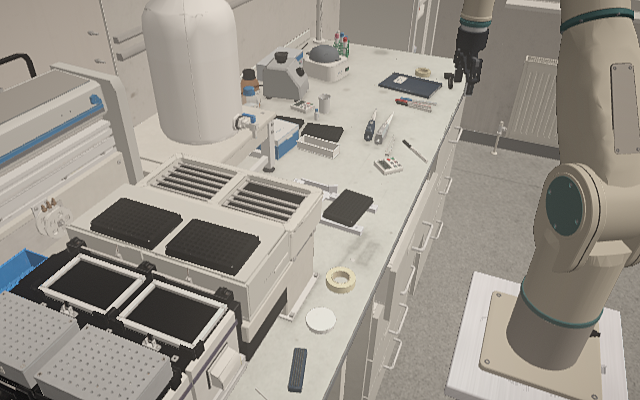

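The top view shows the plate at about (341,229) on the rails. The nest runs from (308,158) to (372,205), the timer is at (443,243), the tape at (243,257) and the dish at (194,257). In the side view the plate is at (348,207) and the tape at (341,280).

```bash
cat > h.py <<'E'
import numpy as np,cv2
from cell import ctrl, imaging, probe_bus
from scipy.spatial.transform import Rotation as R
def cam(n,s=None):
    c=imaging.calibration(n);K=np.array([[c['fx'],0,c['cx']],[0,c['fy'],c['cy']],[0,0,1]])
    if n=='wrist':
        s=s or probe_bus.read_state();T=np.eye(4);T[:3,:3]=R.from_euler('xyz',s['tool_rot']).as_matrix();T[:3,3]=s['eef_pos']
        W=T@c['hand_eye'];return K,W[:3,:3],W[:3,3]
    A=cv2.Rodrigues(c['rvec'])[0];return K,A.T,-A.T@c['tvec']
def ray(C,p):
    K,A,o=C;d=A@np.linalg.inv(K)@np.array([p[0],p[1],1.]);return o,d/np.linalg.norm(d)
def onz(C,p,z):
    o,d=ray(C,p);return (o+d*(z-o[2])/d[2]).round(1)
def proj(C,P):
    K,A,o=C;q=K@(A.T@(np.array(P,float)-o));return (q[:2]/q[2]).round(1)
def tri(rs):
    M=sum(np.eye(3)-np.outer(d,d) for o,d in rs);b=sum((np.eye(3)-np.outer(d,d))@o for o,d in rs);return np.linalg.solve(M,b)
def darkplate(im,near,th=60):
    m=(im.max(2)<th).astype(np.uint8);m=cv2.morphologyEx(m,cv2.MORPH_OPEN,np.ones((3,3)))
    cs=cv2.findContours(m,cv2.RETR_EXTERNAL,cv2.CHAIN_APPROX_NONE)[0]
    for c in sorted(cs,key=cv2.contourArea,reverse=True):
        if cv2.pointPolygonTest(c,near,False)>0:return c
E
python3 - <<'E'
from h import *
im={n:cv2.imread(f'pics/{n}0.png') for n in('top','side')}
T,S=cam('top'),cam('side')
print('campos',T[2],S[2])
for n,C,p in(('top',T,(341,229)),('side',S,(348,207))):
    c=darkplate(im[n],p);r=cv2.minAreaRect(c);q=cv2.approxPolyDP(c,4,True)[:,0]
    print(n,r,q.tolist());
    for a in q: print(onz(C,a.tolist(),28))
for k,p in dict(nest=(340,180),tape=(243,257),timer=(443,243),dish=(194,257),wingL=(308,200),wingR=(372,205),base=(320,330)).items(): print(k,onz(T,p,14))
cv2.imwrite('pics/crop.png',cv2.resize(im['top'][140:265,280:400],None,fx=5,fy=4.8,interpolation=cv2.INTER_CUBIC))
E
```

```text
campos [ 370.23793377 -187.15914734 1249.25638948] [164.28417954 737.84605307 777.60452934]
top ((340.4999694824219, 229.0), (50.770267486572266, 33.2340202331543), 8.130102157592773) [[318, 211], [316, 242], [363, 246], [365, 216]]
[ 524.3 -183.2   28. ]
[ 447.8 -179.4   28. ]
[ 439.7 -294.5   28. ]
[ 513.6 -299.3   28. ]Traceback (most recent call last):
  File "<stdin>", line 6, in <module>
cv2.error: OpenCV(4.12.0) /io/opencv/modules/imgproc/src/convhull.cpp:143: error: (-215:Assertion failed) total >= 0 && (depth == CV_32F || depth == CV_32S) in function 'convexHull'
```

```bash
python3 - <<'E'
from h import *
im=cv2.imread('pics/top0.png');T=cam('top')
for k,p in dict(tape=(243,257),timer=(443,243),dish=(194,257),wingL=(308,200),wingR=(372,205),hookL=(312,160),hookR=(372,162)).items(): print(k,onz(T,p,20))
cv2.imwrite('pics/crop.png',cv2.resize(im[140:260,280:400],None,fx=5,fy=5,interpolation=cv2.INTER_CUBIC))
E
```

```text
tape [409.   -0.9  20. ]
timer [ 450.3 -492.4   20. ]
dish [407.2 119.2  20. ]
wingL [ 552.6 -157.8   20. ]
wingR [ 542.3 -317.5   20. ]
hookL [ 654.8 -166.1   20. ]
hookR [ 651.9 -317.6   20. ]
```

View pics/crop.png

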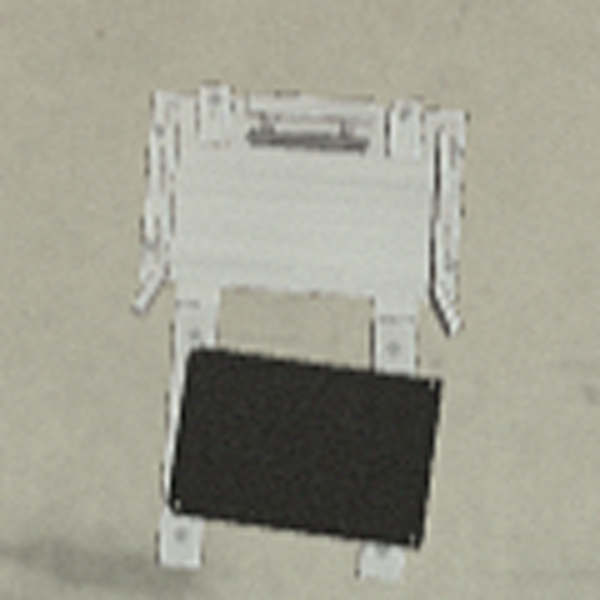

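The crop shows the rails pointing up and slightly right (left rail (180,565) to (195,300)), giving a nest yaw of about -0.06. The plate corners are at (190,348), (440,380), (418,547) and (172,508), about -0.08 yaw. The wing tips are at (138,310) and (455,330). Next I move the wrist camera over the nest.

Careful with the scale: shifts go in shares of 50 mm and turns go in shares of 2 pi rad. That gives: 40 mm is 0.8, -2.5 mm is -0.05, 0.13 rad is 0.0207.

```bash
python3 nudge.py '[[0.8, -0.56, -0.05, 0, 0, 0, 38], [0.8, -0.56, -0.05, 0, 0, 0, 38], [0.8, -0.56, -0.05, 0, 0, 0, 38], [0.8, -0.56, -0.05, 0, 0, 0, 38], [0.8, -0.56, -0.05, 0, 0, 0, 38], [0.8, -0.56, -0.05, 0, 0, 0, 38], [0.8, -0.56, -0.05, 0, 0, 0, 38], [0.8, -0.56, -0.05, 0, 0, 0, 38], [0, 0, 0, 0, 0, 0.0207, 38], [0, 0, 0, 0, 0, 0.0207, 38], [0, 0, 0, 0, 0, 0.0207, 38], [0, 0, 0, 0, 0, 0.0207, 38]]' && python3 nudge.py '[[0, 0, 0, 0, 0, 0, 38], [0, 0, 0, 0, 0, 0, 38]]' && python3 - <<'E'
from h import *
s=probe_bus.read_state();im=imaging.get_image('wrist');cv2.imwrite('pics/w1.png',im);np.save('w1.npy',dict(eef_pos=s['eef_pos'],tool_rot=s['tool_rot']),allow_pickle=True)
print(s['eef_pos'],s['tool_rot'],s['force'])
E
```

```text
clock: 1.3
eef_pos: [477.0, -236.6, 251.0]
tool_rot: [-3.141, 0.001, -0.059]
force: [-0.2, -0.2, 0.8]
width: 37.7
gripper_force: 0.0
clock: 1.5
eef_pos: [477.2, -236.7, 251.1]
tool_rot: [-3.141, 0.0, -0.051]
force: [-0.9, 0.2, 0.8]
width: 38.1
gripper_force: 0.0
[ 477.16697222 -236.69087709  251.1200644 ] [-3.14149960e+00  4.83274619e-04 -5.09581978e-02] [-0.86495713  0.22432906  0.76591263]
```

View pics/w1.png

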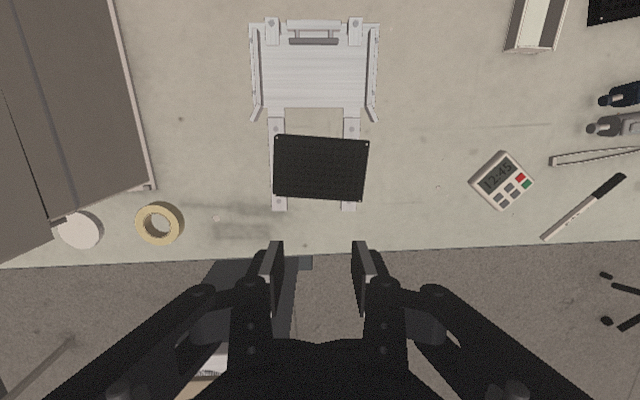

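The wrist view shows the plate at (320,168), hooks at (271,25) and (356,25), pusher at (314,38), wing tips at (254,120) and (375,122), and rail near ends at (279,210) and (348,209). I'll zoom in to read the pixels accurately.

```bash
python3 - <<'E'
from h import *
im=cv2.imread('pics/w1.png');C=cam('wrist',np.load('w1.npy',allow_pickle=True).item())
c=darkplate(im,(320,168));q=cv2.boxPoints(cv2.minAreaRect(c));print(q.round(1).tolist())
P=np.array([onz(C,a,28) for a in q]);print(P,'ctr',P.mean(0), [np.linalg.norm(P[i]-P[i-1]).round(1) for i in range(4)])
print('hook mid', onz(C,(271,30),27.5),onz(C,(356,30),27.5))
cv2.imwrite('pics/w1c.png',cv2.resize(im[10:215,240:390],None,fx=4,fy=2.9,interpolation=cv2.INTER_CUBIC))
E
```

```text
[[269.8999938964844, 194.6999969482422], [274.3999938964844, 133.3000030517578], [368.1000061035156, 140.1999969482422], [363.5, 201.6999969482422]]
[[ 448.1 -168.6   28. ]
 [ 529.3 -182.8   28. ]
 [ 514.5 -302.2   28. ]
 [ 431.6 -296.3   28. ]] ctr [ 480.875 -237.475   28.   ] [np.float64(128.8), np.float64(82.4), np.float64(120.3), np.float64(83.1)]
hook mid [ 645.1 -190.    27.5] [ 640.1 -287.8   27.5]
```

View pics/w1c.png

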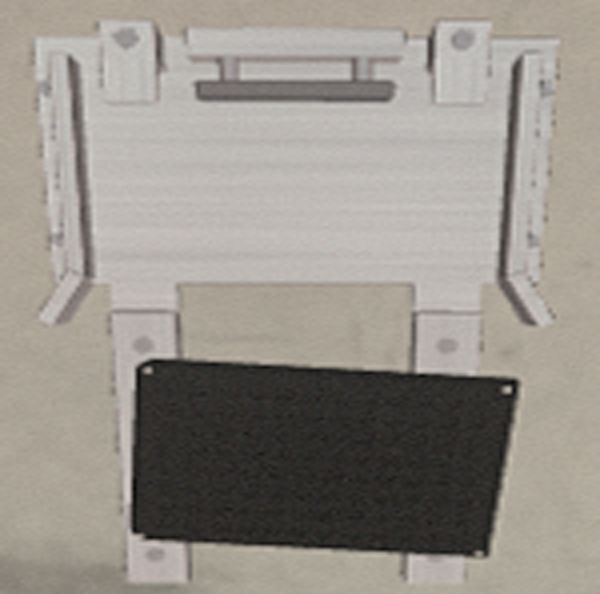

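The zoomed crop shows the rail ends (pocket side) at y≈310, x 110–180 and 413–480, and the near rail ends at y≈581, x 128–190 and 407–465. The hook lips are at y≈101, x 100–158 and 435–490, the pusher face is at y≈100, x 196–393, and the plate corners are at (140,362), (518,380), (488,555) and (135,535).

```bash
python3 - <<'E'
from h import *
C=cam('wrist',np.load('w1.npy',allow_pickle=True).item());T=cam('top')
w=lambda x,y:(240+x/4-.4,10+y/2.9-.4)
t=lambda x,y:(280+x/5-.4,140+y/5-.4)
pts=dict(railendL=((145,310),14,(0,50)),railendR=((446,310),14,(0,-50)),nearL=((159,581),14,(-130,50)),nearR=((436,581),14,(-130,-50)),hookL=((129,101),27.5,(81,48)),hookR=((463,101),27.5,(81,-48)),floorL=((180,283),6,(12,39)),floorR=((413,283),6,(12,-39)))
A=[];B=[]
for k,(p,z,n) in pts.items():
    P=onz(C,w(*p),z);print(k,P);A.append(n);B.append(P[:2])
A=np.array(A,float);B=np.array(B)
M,_=cv2.estimateAffinePartial2D(A,B,ransacReprojThreshold=20);print('wrist fit scale',np.hypot(M[0,0],M[1,0]),'yaw',np.arctan2(M[1,0],M[0,0]),'org',M[:,2]);print((A@M[:,:2].T+M[:,2]-B).round(1))
# top check
tp=dict(railendL=((197,300),14,(0,50)),railendR=((395,315),14,(0,-50)),nearL=((180,567),14,(-130,50)),nearR=((380,580),14,(-130,-50)),hookL=((216,140),27.5,(81,48)),hookR=((403,152),27.5,(81,-48)))
B=[];A=[]
for k,(p,z,n) in tp.items(): B.append(onz(T,t(*p),z)[:2]);A.append(n)
A=np.array(A,float);B=np.array(B);N,_=cv2.estimateAffinePartial2D(A,B,ransacReprojThreshold=20);print('top fit',np.hypot(N[0,0],N[1,0]),np.arctan2(N[1,0],N[0,0]),N[:,2]);print((A@N[:,:2].T+N[:,2]-B).round(1))
# plate corners & heights by two views
wc=[(140,362),(518,380),(488,555),(135,535)];tc=[(190,348),(440,380),(418,547),(172,508)]
for a,b in zip(wc,tc): print('plate',tri([ray(C,w(*a)),ray(T,t(*b))]).round(1),onz(C,w(*a),28),onz(T,t(*b),28))
for k in tp: print(k,tri([ray(C,w(*pts[k][0])),ray(T,t(*tp[k][0]))]).round(1))
E
```

```text
railendL [ 549.5 -184.5   14. ]
railendR [ 544.5 -282.4   14. ]
nearL [ 420.6 -177.2   14. ]
nearR [ 415.5 -277.    14. ]
hookL [ 630.3 -189.5   27.5]
hookR [ 625.3 -286.9   27.5]
floorL [ 560.5 -196.     6. ]
floorR [ 556.6 -272.6    6. ]
wrist fit scale 0.9949417351819233 yaw -0.05208431560669537 org [ 547.04072541 -233.74162511]
[[ 0.1  0.4]
 [-0.  -1. ]
 [-0.1 -0.1]
 [-0.2  0.3]
 [-0.3 -0.7]
 [-0.3  1.3]
 [ 0.5  0.4]
 [ 0.3 -0.5]]
top fit 1.0047159955466218 -0.056150192481857465 [ 550.56783275 -235.38763054]
[[-1.5 -0. ]
 [-1.1 -1. ]
 [ 1.5  0.9]
 [ 0.7 -0.7]
 [ 0.5  1.8]
 [-0.2 -0.9]]
plate [ 528.3 -182.6   29.4] [ 527.8 -182.8   28. ] [ 528.8 -182.1   28. ]
plate [ 514.3 -304.6   27.9] [ 513.9 -303.5   28. ] [ 514.7 -305.7   28. ]
plate [ 432.3 -294.5   26.4] [ 432.8 -293.6   28. ] [ 432.4 -295.    28. ]
plate [ 449.6 -174.3   31.3] [ 448.7 -173.4   28. ] [ 449.7 -174.5   28. ]
railendL [ 550.7 -186.4   35.2]
railendR [ 545.3 -281.4   35.6]
nearL [ 421.6 -178.3   17.5]
nearR [ 416.5 -277.    16.6]
hookL [ 625.7 -193.5   58. ]
hookR [ 623.6 -285.2   45.6]
```

Nest: origin about (548.5,-234.3), yaw about -0.053. In nest coordinates the plate centre is about (-67,-8), skewed -0.067. I'll centre it first with a gentle sideways nudge on its right edge.

Scaled: 38 mm is 0.76, 37 mm is 0.74.

```bash
python3 nudge.py '[[0.1, 0.62, 0.4, 0, 0, 0, 0], [0.1, 0.62, 0.4, 0, 0, 0, 0], [0.1, 0.64, 0.4, 0, 0, 0, 0], [0, 0, 0.76, 0, 0, 0, 0], [0, 0, 0.76, 0, 0, 0, 0], [0, 0, 0.76, 0, 0, 0, 0], [0, 0, 0.74, 0, 0, 0, 0], [0, 0, 0, 0, 0, 0, 0], [0, 0, 0, 0, 0, 0, 0]]' && python3 -c "
from h import *
s=probe_bus.read_state();d=s['eef_pos'][:2]-[548.5,-234.3];c,n=np.cos(.053),np.sin(.053);print('nest',d[0]*c-d[1]*n,d[0]*n+d[1]*c,s['force'])"
```

```text
clock: 2.45
eef_pos: [487.0, -331.7, 40.4]
tool_rot: [-3.141, 0.001, -0.054]
force: [0.1, -1.1, -0.3]
width: -0.1
gripper_force: 0.0
nest -56.26299344115904 -100.50100910103156 [ 0.08718297 -1.06545321 -0.25214133]
```

Scaled: 12 mm is 0.24, 11 mm is 0.22.

```bash
python3 nudge.py '[[0, 0, 0.24, 0, 0, 0, 0], [0, 0, 0.22, 0, 0, 0, 0], [0, -0.12, 0, 0, 0, 0, 0], [0, -0.08, 0, 0, 0, 0, 0], [0, -0.04, 0, 0, 0, 0, 0], [0, 0, 0, 0, 0, 0, 0]]' && python3 nudge.py '[[0, -0.04, 0, 0, 0, 0, 0], [0, -0.04, 0, 0, 0, 0, 0], [0, -0.04, 0, 0, 0, 0, 0], [0, -0.04, 0, 0, 0, 0, 0], [0, 0, 0, 0, 0, 0, 0]]'; python3 - <<'E'
from h import *
s=probe_bus.read_state();im=imaging.get_image('wrist');cv2.imwrite('pics/w2.png',im);np.save('w2.npy',dict(eef_pos=s['eef_pos'],tool_rot=s['tool_rot']),allow_pickle=True)
E
```

```text
clock: 3.05
eef_pos: [488.3, -319.1, 17.8]
tool_rot: [3.142, -0.001, -0.053]
force: [-0.0, 0.4, -0.5]
width: 0.0
gripper_force: 0.0
clock: 3.55
eef_pos: [488.5, -311.4, 17.5]
tool_rot: [3.142, -0.0, -0.054]
force: [-0.8, -0.4, 1.0]
width: 0.4
gripper_force: 0.4
```

View pics/w2.png

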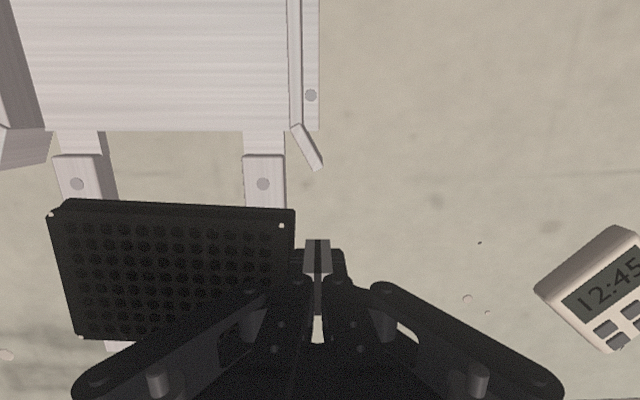

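Wrist view: the shut tips (304–330, 240–275) are narrow, about 15 mm, and the plate's right edge at x≈293 hasn't been reached. I'll continue the nudge.

Scaled: -2 mm is -0.04.

```bash
python3 nudge.py '[[0, -0.04, 0, 0, 0, 0, 0], [0, -0.04, 0, 0, 0, 0, 0], [0, -0.04, 0, 0, 0, 0, 0], [0, -0.04, 0, 0, 0, 0, 0], [0, -0.04, 0, 0, 0, 0, 0], [0, 0, 0, 0, 0, 0, 0]]'; python3 - <<'E'
from h import *
s=probe_bus.read_state();im=imaging.get_image('wrist');cv2.imwrite('pics/w3.png',im);np.save('w3.npy',dict(eef_pos=s['eef_pos'],tool_rot=s['tool_rot']),allow_pickle=True)
C=cam('wrist',s);t=imaging.get_image('top');cv2.imwrite('pics/t3.png',t)
c,n=np.cos(.053),np.sin(.053)
c2=darkplate(t,(338,229));q=cv2.minAreaRect(c2);print(q)
E
```

```text
clock: 4.2
eef_pos: [488.8, -301.0, 17.3]
tool_rot: [-3.141, 0.0, -0.054]
force: [0.0, 0.2, -0.0]
width: 0.1
gripper_force: 0.2Traceback (most recent call last):
  File "<stdin>", line 5, in <module>
cv2.error: OpenCV(4.12.0) /io/opencv/modules/imgproc/src/convhull.cpp:143: error: (-215:Assertion failed) total >= 0 && (depth == CV_32F || depth == CV_32S) in function 'convexHull'
```

View pics/w3.png

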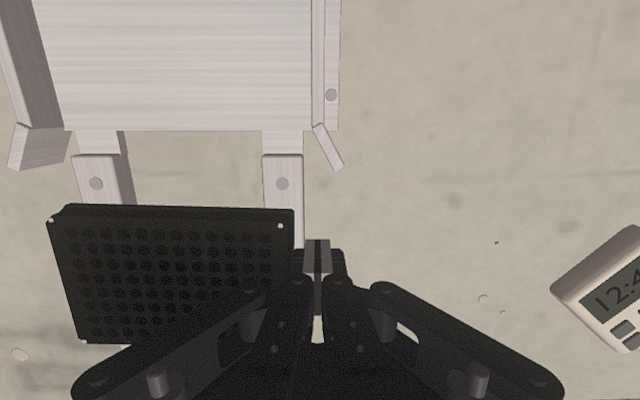

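The plate stayed fixed relative to the tool (right edge x≈293, far edge y≈205–210) while the nest shifted, so the finger backs were already touching it and it may now be pushed too far. I'll measure.

```bash
cat >> h.py <<'E'
O=np.array([548.5,-234.3]);YAW=-.053
def nest(P):
    d=np.array(P[:2])-O;c,s=np.cos(YAW),np.sin(YAW);return np.round([c*d[0]+s*d[1],-s*d[0]+c*d[1]],1)
E
python3 - <<'E'
from h import *
for f in('w2','w3'):
    C=cam('wrist',np.load(f+'.npy',allow_pickle=True).item());print(f,'tcp',nest(C[2]),'hole UL',nest(onz(C,(52,220),28)),'UR',nest(onz(C,(281,226),28)),'corner R',nest(onz(C,(294,210),28)))
C=cam('wrist',np.load('w3.npy',allow_pickle=True).item())
for p,z in(((72,155),14),((303,154),14),((120,155),14),((263,154),14),((10,166),24),((343,166),24)): print(p,nest(onz(C,p,z)))
t=cv2.imread('pics/t3.png') 
E
```

```text
w2 tcp [ 20.1 -78.6] hole UL [-32.3  56.3] UR [-35.7 -60. ] corner R [-27.  -66.8]
w3 tcp [ 20.  -68.3] hole UL [-32.6  66.6] UR [-35.8 -49.6] corner R [-27.1 -56.5]
(72, 155) [-1.7 59.9]
(303, 154) [ -1.2 -60.7]
(120, 155) [-1.6 34.9]
(263, 154) [ -1.2 -39.8]
(10, 166) [-5.6 83.1]
(343, 166) [ -5.6 -80.8]
```

The nest frame checks out (rail edges at ±60). The plate centre is now at y≈+8.5 with relative yaw ≈-0.03, so I overshot. The finger-back offset is 13.5–14.5 mm. I'll nudge it back from the left edge, ending with TCP at nest y≈78.

Scaled: -44 mm is -0.88, -42 mm is -0.84.

```bash
python3 nudge.py '[[0, 0.12, 0, 0, 0, 0, 0], [0, 0, -0.6, 0, 0, 0, 0], [0, -0.16, -0.5, 0, 0, 0, 0], [-0.1, -0.84, 0, 0, 0, 0, 0], [-0.12, -0.84, 0, 0, 0, 0, 0], [-0.12, -0.84, 0, 0, 0, 0, 0], [-0.14, -0.88, 0, 0, 0, 0, 0], [0, 0, 0, 0, 0, 0, 0], [0, 0, 0, 0, 0, 0, 0]]' ; python3 -c "
from h import *
s=probe_bus.read_state();print(nest(s['eef_pos']))
t=imaging.get_image('top');T=cam('top')
m=darkplate(t,(336,232),75)
if m is not None: print(cv2.minAreaRect(m)); print([nest(onz(T,p,28)) for p in cv2.boxPoints(cv2.minAreaRect(m))])"
```

```text
clock: 5.2
eef_pos: [474.4, -127.7, 72.4]
tool_rot: [-3.141, 0.0, -0.052]
force: [-0.0, -1.2, -0.3]
width: -0.1
gripper_force: 0.0
[-79.7 102.5]
((332.29705810546875, 229.5297088623047), (53.831512451171875, 33.2342414855957), 5.710593223571777)
[array([-108.8,   78.8]), array([-27. ,  76.6]), array([-31.4, -56.2]), array([-113.1,  -52.7])]
```

Scaled: 28 mm is 0.56, 27 mm is 0.54.

```bash
python3 nudge.py '[[0, 0, 0.56, 0, 0, 0, 0], [0, 0, 0.54, 0, 0, 0, 0], [0, 0.08, 0, 0, 0, 0, 0], [0, 0.08, 0, 0, 0, 0, 0], [0, 0.06, 0, 0, 0, 0, 0], [0, 0.06, 0, 0, 0, 0, 0], [0, 0.04, 0, 0, 0, 0, 0], [0, 0.04, 0, 0, 0, 0, 0], [0, 0.04, 0, 0, 0, 0, 0], [0, 0.04, 0, 0, 0, 0, 0], [0, 0.02, 0, 0, 0, 0, 0], [0, 0, 0, 0, 0, 0, 0]]' ; python3 -c "
from h import *
s=probe_bus.read_state();print(nest(s['eef_pos']))
im=imaging.get_image('wrist');C=cam('wrist',s);cv2.imwrite('pics/w4.png',im)
m=((im.max(2)<70)*255).astype(np.uint8);g=cv2.threshold(cv2.cvtColor(im,cv2.COLOR_BGR2GRAY),70,1,1)[1]
for u in range(360,600,20):
    col=np.where(m[150:300,u])[0]; print(u,col[:1]+150,nest(onz(C,(u,int(col[0])+150),28)) if len(col) else '')
for v in(230,250,270):
    r=np.where(m[v,400:])[0]; print(v,r.max()+400,nest(onz(C,(int(r.max())+400,v),28)))
"
```

```text
clock: 6.45
eef_pos: [473.0, -151.5, 17.4]
tool_rot: [-3.141, -0.0, -0.054]
force: [-0.8, 2.1, 3.3]
width: -0.2
gripper_force: 1.4
[-79.7  78.7]
360 [161] [-26.2  60.1]
380 [161] [-26.2  50.6]
400 [161] [-26.2  41.1]
420 [161] [-26.2  31.6]
440 [161] [-26.2  22. ]
460 [161] [-26.2  12.5]
480 [162] [-26.7   3. ]
500 [162] [-26.7  -6.5]
520 [162] [-26.8 -16. ]
540 [162] [-26.8 -25.6]
560 [162] [-26.8 -35.1]
580 [162] [-26.8 -44.5]
230 586 [-61.8 -57.6]
250 580 [-73.2 -57.7]
270 573 [-85.3 -57.3]
```

View pics/w4.png

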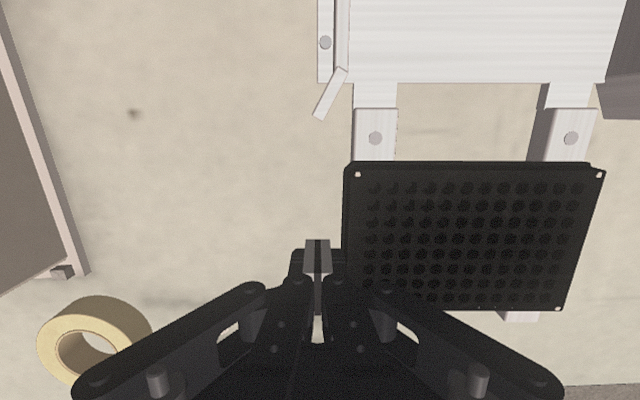

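Wrist view: the plate top runs from x≈345 to x≈606 with a nearly square far edge at y≈162, and corner marks at (358,174) and (600,173). I'll check its centring against the rails in the same view (outer edges x≈354 and 597 at y≈108).

```bash
python3 -c "
from h import *
s=probe_bus.read_state();C=cam('wrist',s)
for p,z in(((354,108),14),((397,108),14),((597,108),14),((352,160),14),((358,174),28),((600,173),28),((559,309),28),((345,165),28),((606,170),28),((501,320),14),((539,320),14),((604,82),6),((348,82),6)): print(p,z,nest(onz(C,p,z)))
"
```

```text
(354, 108) 14 [-2.2 62.1]
(397, 108) 14 [-2.2 40.7]
(597, 108) 14 [ -2.3 -58.5]
(352, 160) 14 [-28.   62.2]
(358, 174) 28 [-32.6  60.8]
(600, 173) 28 [-32.1 -55.6]
(559, 309) 28 [-110.4  -56.2]
(345, 165) 28 [-28.1  67.1]
(606, 170) 28 [-30.7 -58. ]
(501, 320) 14 [-130.   -36.1]
(539, 320) 14 [-130.   -60.2]
(604, 82) 6 [ 10.4 -65.8]
(348, 82) 6 [10.5 64.6]
```

The plate is within about 1–2 mm of centre with yaw ≈0. I'll add a last 1 mm, then go behind the plate and lower the fingers, opened to 36 mm, into the gap.

Scaled: 42 mm is 0.84, 40 mm is 0.8.

```bash
sed -i 's/548.5,-234.3/546.8,-233.8/' h.py; python3 nudge.py '[[0, 0.026, 0, 0, 0, 0, 0], [0, 0, 0, 0, 0, 0, 0], [0, -0.12, 0, 0, 0, 0, 0], [0, 0, -0.6, 0, 0, 0, 0], [-0.2, 0, -0.6, 0, 0, 0, 0], [-0.5, 0.8, 0, 0, 0, 0, 36], [-0.5, 0.84, 0, 0, 0, 0, 36], [0, 0, 0.4, 0, 0, 0, 36], [0, 0, 0.4, 0, 0, 0, 36], [0, 0, 0, 0, 0, 0, 36], [0, 0, 0, 0, 0, 0, 36]]' ; python3 -c "
from h import *
s=probe_bus.read_state();print(nest(s['eef_pos']),s['eef_pos'],s['width'])
im=imaging.get_image('wrist');cv2.imwrite('pics/w5.png',im);np.save('w5.npy',dict(eef_pos=s['eef_pos'],tool_rot=s['tool_rot']),allow_pickle=True)"
```

```text
clock: 7.6
eef_pos: [408.5, -225.3, 37.1]
tool_rot: [-3.141, 0.001, -0.054]
force: [-0.3, -1.0, 0.1]
width: 35.9
gripper_force: 0.0
[-138.6    1.2] [ 408.46832909 -225.25451101   37.14103954] 35.88313882002973
```

View pics/w5.png

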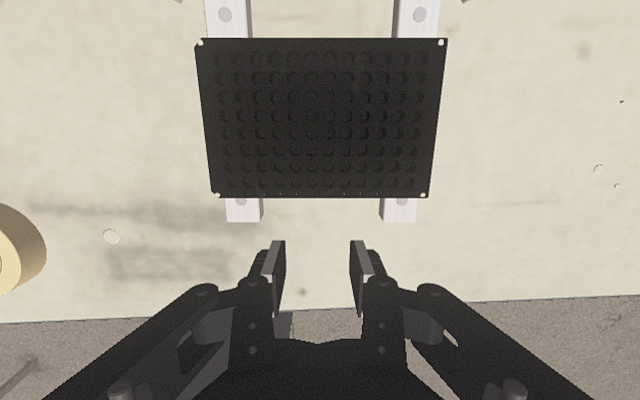

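The plate looks square and centred on the rails (far corners (195,40) and (447,40), near corners (212,197) and (430,197), rail midline ≈321). I lower the fingers into the gap and push.

Scaled: 15 mm is 0.3, 10 mm is 0.2.

```bash
python3 nudge.py '[[0, 0, 0.3, 0, 0, 0, 36], [0, 0, 0.2, 0, 0, 0, 36], [0, 0, 0.1, 0, 0, 0, 36], [0.12, 0, 0, 0, 0, 0, 36], [0.12, 0, 0, 0, 0, 0, 36], [0.12, 0, 0, 0, 0, 0, 36], [0.12, 0, 0, 0, 0, 0, 36], [0.12, 0, 0, 0, 0, 0, 36], [0, 0, 0, 0, 0, 0, 36]]' && python3 nudge.py '[[0.12, 0, 0, 0, 0, 0, 36], [0.12, 0, 0, 0, 0, 0, 36], [0.12, 0, 0, 0, 0, 0, 36], [0.12, 0, 0, 0, 0, 0, 36], [0.12, 0, 0, 0, 0, 0, 36], [0.12, 0, 0, 0, 0, 0, 36], [0.12, 0, 0, 0, 0, 0, 36], [0, 0, 0, 0, 0, 0, 36]]'; python3 - <<'E'
from h import *
s=probe_bus.read_state();print(nest(s['eef_pos']),s['force'],s['width'])
im=imaging.get_image('wrist');C=cam('wrist',s);cv2.imwrite('pics/w6.png',im)
c=darkplate(im,(320,150),60)
m=(im.max(2)<60)
for u in(230,260,300,340,380,410):
    col=np.where(m[:,u])[0];v=int(col[0]);print(u,v,nest(onz(C,(u,v),28)))
for v in(v for v in range(60,230,30)):
    r=np.where(m[v,150:500])[0]+150;print(v,r.min(),r.max(),(r.min()+r.max())/2) if len(r) else 0
E
```

```text
clock: 8.55
eef_pos: [439.0, -226.3, 11.4]
tool_rot: [-3.139, 0.004, -0.054]
force: [0.7, 0.4, 0.2]
width: 35.7
gripper_force: 0.0
clock: 9.35
eef_pos: [480.9, -228.5, 11.1]
tool_rot: [-3.139, 0.004, -0.054]
force: [0.4, 0.4, -0.4]
width: 35.9
gripper_force: 0.0
[-66.1   1.8] [ 0.43729962  0.36029075 -0.43220693] 35.922983431177215
230 66 [27.8 39.1]
260 66 [27.7 26.8]
300 66 [27.7 10.4]
340 66 [27.7 -5.9]
380 66 [ 27.6 -22.3]
410 66 [ 27.7 -34.5]
90 177 468 322.5
120 181 463 322.0
150 185 459 322.0
180 189 454 321.5
210 194 449 321.5
```

The plate is square, far edge at nest x≈28, and moving with the fingers. I lower a bit more, then continue.

Scaled: 5 mm is 0.1, 4 mm is 0.08.

```bash
python3 nudge.py '[[-0.04, 0, 0, 0, 0, 0, 36], [0, 0, 0.06, 0, 0, 0, 36], [0, 0, 0.06, 0, 0, 0, 36], [0, 0, 0, 0, 0, 0, 36], [0.08, 0, 0, 0, 0, 0, 36], [0.1, 0, 0, 0, 0, 0, 36], [0.1, 0, 0, 0, 0, 0, 36], [0.1, 0, 0, 0, 0, 0, 36], [0.1, 0, 0, 0, 0, 0, 36], [0, 0, 0, 0, 0, 0, 36]]' && python3 nudge.py '[[0.1, 0, 0, 0, 0, 0, 36], [0.1, 0, 0, 0, 0, 0, 36], [0.08, 0, 0, 0, 0, 0, 36], [0.06, 0, 0, 0, 0, 0, 36], [0, 0, 0, 0, 0, 0, 36]]'; python3 - <<'E'
from h import *
s=probe_bus.read_state();print(nest(s['eef_pos']),s['force'],s['width'])
im=imaging.get_image('wrist');C=cam('wrist',s);cv2.imwrite('pics/w7.png',im)
m=(im.max(2)<60)
for u in(230,260,300,340,380,410):
    col=np.where(m[:,u])[0];v=int(col[0]);print(u,v,nest(onz(C,(u,v),28)),nest(onz(C,(u,v),20)))
for v in(v for v in range(60,230,30)):
    r=np.where(m[v,150:500])[0]+150;print(v,r.min(),r.max(),(r.min()+r.max())/2) if len(r) else 0
E
```

```text
clock: 10.4
eef_pos: [502.6, -229.7, 5.0]
tool_rot: [-3.139, 0.004, -0.054]
force: [0.3, 0.5, 0.4]
width: 36.1
gripper_force: 0.0
clock: 10.9
eef_pos: [519.1, -230.6, 4.9]
tool_rot: [-3.138, 0.004, -0.054]
force: [0.1, 0.9, 0.3]
width: 36.3
gripper_force: 0.0
[-27.8   1.8] [0.058903   0.85359777 0.30617819] 36.27203374630322
230 66 [65.1 37.2] [66.2 39.6]
260 66 [65.1 25.6] [66.3 27. ]
300 66 [65.1 10. ] [66.2 10.5]
340 66 [65.1 -5.6] [66.2 -6.1]
380 66 [ 65.  -21.1] [ 66.2 -22.6]
410 66 [ 65.  -32.7] [ 66.1 -35. ]
90 177 467 322.0
120 180 464 322.0
150 182 462 322.0
180 185 458 321.5
210 188 455 321.5
```

The far edge is at x≈66, still square, and the plate has tipped. I keep pushing towards the sprung pusher.

Scaled: 4 mm is 0.08, 2 mm is 0.04.

```bash
python3 nudge.py '[[0.08, 0, 0, 0, 0, 0, 36], [0.08, 0, 0, 0, 0, 0, 36], [0.08, 0, 0, 0, 0, 0, 36], [0.04, 0, 0, 0, 0, 0, 36], [0, 0, 0, 0, 0, 0, 36], [0, 0, 0, 0, 0, 0, 36]]' && python3 nudge.py '[[0.04, 0, 0, 0, 0, 0, 36], [0.02, 0, 0, 0, 0, 0, 36], [0.02, 0, 0, 0, 0, 0, 36], [0, 0, 0, 0, 0, 0, 36], [0, 0, 0, 0, 0, 0, 36]]'; cat > look.py <<'E'
from h import *
import sys
s=probe_bus.read_state();print(nest(s['eef_pos']),s['eef_pos'][2],s['force'],s['width'])
im=imaging.get_image('wrist');C=cam('wrist',s);cv2.imwrite(f'pics/{sys.argv[1]}.png',im)
m=(im.max(2)<60)
for u in(230,320,410):
    col=np.where(m[:,u])[0];v=int(col[0]);print(u,v,nest(onz(C,(u,v),20)))
for v in range(90,220,40):
    r=np.where(m[v,150:500])[0]+150;print(v,r.min(),r.max(),(r.min()+r.max())/2) if len(r) else 0
E
python3 look.py w8
```

```text
clock: 11.55
eef_pos: [532.5, -231.4, 4.8]
tool_rot: [-3.138, 0.005, -0.055]
force: [-0.5, -0.8, 0.1]
width: 36.0
gripper_force: 0.0
clock: 12.05
eef_pos: [535.9, -231.5, 4.7]
tool_rot: [-3.138, 0.006, -0.055]
force: [-2.0, 0.5, -0.7]
width: 35.9
gripper_force: 0.9
[-11.    1.7] 4.693755036107281 [-2.00909798  0.54054675 -0.66566134] 35.9015768197957
230 68 [82.3 39.4]
320 68 [82.2  2.1]
410 68 [ 82.2 -35.2]
90 176 467 321.5
130 181 462 321.5
170 185 458 321.5
210 189 454 321.5
```

Scaled: 1 mm is 0.02.

```bash
for i in 1 2; do python3 nudge.py '[[0.02, 0, 0, 0, 0, 0, 36], [0, 0, 0, 0, 0, 0, 36], [0, 0, 0, 0, 0, 0, 36]]'; done;  python3 nudge.py '[[0.02, 0, 0, 0, 0, 0, 36], [0, 0, 0, 0, 0, 0, 36], [0, 0, 0, 0, 0, 0, 36]]'; python3 look.py w9
```

```text
clock: 12.4
eef_pos: [537.0, -231.6, 4.6]
tool_rot: [-3.138, 0.006, -0.055]
force: [-2.2, 0.2, -0.7]
width: 36.0
gripper_force: 1.3
clock: 12.7
eef_pos: [538.3, -231.6, 4.6]
tool_rot: [-3.138, 0.005, -0.055]
force: [-2.8, -0.1, -0.8]
width: 36.0
gripper_force: 1.3
clock: 13.0
eef_pos: [539.4, -231.7, 4.7]
tool_rot: [-3.138, 0.005, -0.055]
force: [-2.4, 0.4, -0.2]
width: 35.9
gripper_force: 1.4
[-7.5  1.7] 4.702300817821851 [-2.39901736  0.35114652 -0.19865275] 35.90114061549136
230 68 [85.8 39.4]
320 68 [85.7  2. ]
410 68 [ 85.6 -35.2]
90 177 467 322.0
130 181 462 321.5
170 186 458 322.0
210 189 454 321.5
```

Scaled: 1 mm is 0.02.

```bash
python3 nudge.py '[[0.02, 0, 0, 0, 0, 0, 36], [0, 0, 0, 0, 0, 0, 36], [0, 0, 0, 0, 0, 0, 36]]'; python3 nudge.py '[[0, 0, 0.03, 0, 0, 0, 36], [0, 0, 0.03, 0, 0, 0, 36], [0, 0, 0.02, 0, 0, 0, 36], [0, 0, 0, 0, 0, 0, 36], [0, 0, 0, 0, 0, 0, 36]]'; python3 look.py w10
```

```text
clock: 13.35
eef_pos: [540.4, -231.8, 4.7]
tool_rot: [-3.138, 0.005, -0.055]
force: [-3.7, -0.6, -1.2]
width: 35.7
gripper_force: 1.5
clock: 13.85
eef_pos: [540.2, -231.8, 0.6]
tool_rot: [-3.138, 0.005, -0.055]
force: [-3.4, -0.0, -0.6]
width: 36.1
gripper_force: 1.8
[-6.7  1.7] 0.6401752909601967 [-3.36328575 -0.00521342 -0.63896698] 36.083293553079706
230 67 [86.4 38.1]
320 67 [86.4  2.1]
410 67 [ 86.3 -34. ]
90 173 471 322.0
130 177 466 321.5
170 183 460 321.5
210 188 455 321.5
```

The near edge is following the fingers down (about 3 mm so far). I continue down carefully and watch for bench contact.

Scaled: 1 mm is 0.02.

```bash
python3 nudge.py '[[0, 0, 0.02, 0, 0, 0, 36], [0, 0, 0.02, 0, 0, 0, 36], [0, 0, 0, 0, 0, 0, 36], [0, 0, 0, 0, 0, 0, 36]]'; python3 nudge.py '[[0, 0, 0.02, 0, 0, 0, 36], [0, 0, 0, 0, 0, 0, 36], [0, 0, 0, 0, 0, 0, 36]]'; python3 look.py w11
```

```text
clock: 14.3
eef_pos: [540.3, -231.8, -0.9]
tool_rot: [-3.138, 0.005, -0.055]
force: [-5.0, 0.1, 5.7]
width: 36.1
gripper_force: 4.5
clock: 14.6
eef_pos: [540.4, -231.8, -0.9]
tool_rot: [-3.138, 0.004, -0.055]
force: [-6.5, 1.2, 12.2]
width: 36.2
gripper_force: 8.6
[-6.5  1.6] -0.9404919464502843 [-6.51160993  1.16558931 12.22974861] 36.16695285422633
230 66 [86.8 37.7]
320 66 [86.7  2. ]
410 66 [ 86.6 -33.6]
90 183 473 328.0
130 176 467 321.5
170 182 461 321.5
210 187 455 321.0
```

The fingers have reached the bench (TCP z -0.9, 12 N) with the near edge well below the rail tops. I back off horizontally and look at how the plate lies.

Careful with the scale: shifts go in shares of 50 mm and turns go in shares of 2 pi rad. That gives: -25 mm is -0.5, -15 mm is -0.3.

```bash
python3 nudge.py '[[-0.04, 0, -0.016, 0, 0, 0, 36], [-0.08, 0, 0, 0, 0, 0, 36], [-0.16, 0, 0, 0, 0, 0, 36], [-0.16, 0, 0, 0, 0, 0, 36], [0, 0, -0.3, 0, 0, 0, 36], [0, 0, -0.5, 0, 0, 0, 36], [0, 0, 0, 0, 0, 0, 0], [0, 0, 0, 0, 0, 0, 0], [0, 0, 0, 0, 0, 0, 0]]'; python3 look.py w12; python3 -c "
import cv2;a=cv2.imread('pics/w12.png');cv2.imwrite('pics/w12c.png',cv2.resize(a[60:300,130:510],None,fx=2,fy=2))"
```

```text
clock: 15.55
eef_pos: [518.1, -230.3, 38.3]
tool_rot: [-3.138, 0.006, -0.055]
force: [-0.7, -0.5, 0.7]
width: -0.2
gripper_force: 0.0
[-28.8   2. ] 38.31401424748798 [-0.70807848 -0.46556887  0.72783793] -0.15525651658921868
230 41 [81.4 48.2]
320 37 [83.1  2.2]
410 40 [ 81.6 -43.5]
90 207 436 321.5
130 212 432 322.0
170 216 427 321.5
```

View pics/w12c.png

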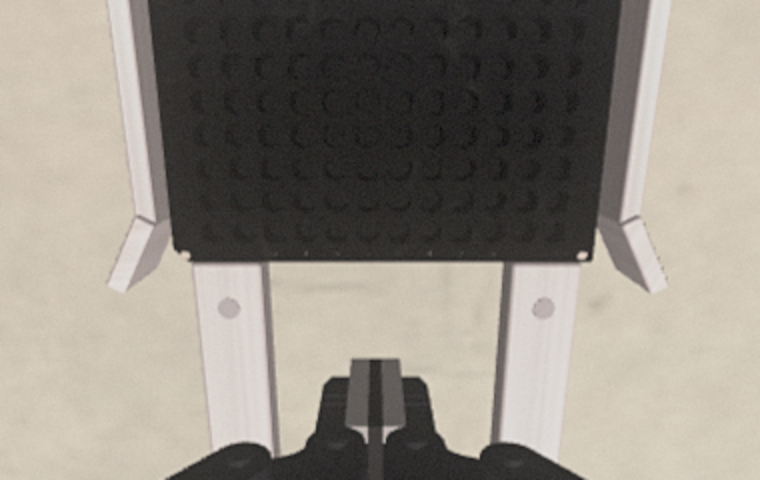

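The plate sits between the cheeks with its near edge at y≈262 in the crop, against the rail ends, and nothing is snagged. I now press its near edge down from above with shut fingers.

Scaled: 21 mm is 0.42, 20 mm is 0.4.

```bash
python3 nudge.py '[[0.4, 0, 0, 0, 0, 0, 0], [0.42, 0, 0, 0, 0, 0, 0], [0, 0, 0.12, 0, 0, 0, 0], [0, 0, 0.08, 0, 0, 0, 0], [0, 0, 0.04, 0, 0, 0, 0], [0, 0, 0, 0, 0, 0, 0]]'; for i in 1; do python3 nudge.py '[[0, 0, 0.03, 0, 0, 0, 0], [0, 0, 0, 0, 0, 0, 0]]'; python3 nudge.py '[[0, 0, 0.03, 0, 0, 0, 0], [0, 0, 0, 0, 0, 0, 0]]'; python3 nudge.py '[[0, 0, 0.03, 0, 0, 0, 0], [0, 0, 0, 0, 0, 0, 0]]'; done
```

```text
clock: 16.2
eef_pos: [557.9, -232.8, 25.7]
tool_rot: [-3.138, 0.007, -0.056]
force: [-0.5, -0.0, -0.1]
width: 0.0
gripper_force: 0.0
clock: 16.4
eef_pos: [559.1, -233.0, 24.9]
tool_rot: [-3.138, 0.005, -0.055]
force: [-0.4, -0.1, 0.6]
width: 0.2
gripper_force: 0.0
clock: 16.6
eef_pos: [559.4, -232.9, 23.4]
tool_rot: [-3.138, 0.005, -0.055]
force: [0.5, -0.6, 0.1]
width: -0.5
gripper_force: 0.0
clock: 16.8
eef_pos: [559.5, -232.9, 21.9]
tool_rot: [-3.138, 0.005, -0.055]
force: [-0.2, -0.3, 0.7]
width: -0.0
gripper_force: 0.0
```

Scaled: 1 mm is 0.02.

```bash
for i in 1; do python3 nudge.py '[[0, 0, 0.02, 0, 0, 0, 0], [0, 0, 0, 0, 0, 0, 0]]'; python3 nudge.py '[[0, 0, 0.02, 0, 0, 0, 0], [0, 0, 0, 0, 0, 0, 0]]'; python3 nudge.py '[[0, 0, 0.02, 0, 0, 0, 0], [0, 0, 0, 0, 0, 0, 0]]'; python3 nudge.py '[[0, 0, 0.01, 0, 0, 0, 0], [0, 0, 0, 0, 0, 0, 0]]'; done | grep -E 'eef|force'
```

```text
eef_pos: [559.4, -232.9, 20.9]
force: [0.5, -0.2, 0.0]
gripper_force: 0.0
eef_pos: [559.5, -232.9, 20.6]
force: [-1.3, 0.9, 5.9]
gripper_force: 2.6
eef_pos: [559.5, -232.9, 20.5]
force: [-2.8, 2.2, 12.1]
gripper_force: 6.3
eef_pos: [559.5, -232.9, 20.5]
force: [-3.0, 1.4, 16.6]
gripper_force: 8.1
```

The plate resists rigidly at a tip height of 20.5, against 20 for a seated top. I lift, retreat and verify numerically from two wrist positions.

Scaled: -40 mm is -0.8, -35 mm is -0.7.

```bash
cat > chk.py <<'E'
from h import *
import sys
s=probe_bus.read_state();im=imaging.get_image('wrist');C=cam('wrist',s);cv2.imwrite(f'pics/{sys.argv[1]}.png',im)
p=proj(C,[*(O+[43,-2]),20]);m=(im.max(2)<70).astype(np.uint8)
c=darkplate(im,(float(p[0]),float(p[1])),70)
b=cv2.boundingRect(c);k=np.zeros_like(m);cv2.drawContours(k,[c],-1,1,-1)
L=lambda f,xs:np.polyfit(xs,[f(x) for x in xs],1)
x,y,w,h=b;us=np.arange(x+int(.2*w),x+int(.8*w));vs=np.arange(y+int(.25*h),y+int(.8*h))
near=L(lambda u:np.where(k[:,u])[0].max()+.5,us);far=L(lambda u:np.where(k[:,u])[0].min()-.5,us)
le=L(lambda v:np.where(k[v])[0].min()-.5,vs);ri=L(lambda v:np.where(k[v])[0].max()+.5,vs)
X=lambda a,e:(lambda u:(u,a[0]*u+a[1]))((e[0]*a[1]+e[1])/(1-e[0]*a[0]))
Q={n:X(a,e) for n,a,e in(('NL',near,le),('NR',near,ri),('FL',far,le),('FR',far,ri))}
print('tcp',s['eef_pos'],b)
for n,q in Q.items(): print(n,np.round(q,1),nest(onz(C,q,20)))
np.save(sys.argv[1]+'.npy',dict(r={n:ray(C,q) for n,q in Q.items()}),allow_pickle=True)
E
python3 nudge.py '[[0, 0, -0.06, 0, 0, 0, 0], [0, 0, -0.6, 0, 0, 0, 0], [-0.4, 0, -0.8, 0, 0, 0, 0], [-0.7, 0, -0.5, 0, 0, 0, 0], [-0.7, 0, 0, 0, 0, 0, 0], [0, 0, 0, 0, 0, 0, 0], [0, 0, 0, 0, 0, 0, 0]]' >/dev/null; python3 chk.py c1; python3 nudge.py '[[0.6, -0.4, -0.4, 0, 0, 0, 0], [0.6, -0.4, -0.4, 0, 0, 0, 0], [0, 0, 0, 0, 0, 0, 0], [0, 0, 0, 0, 0, 0, 0]]'>/dev/null; python3 chk.py c2; python3 -c "
from h import *
a,b=[np.load(f+'.npy',allow_pickle=True).item()['r'] for f in('c1','c2')]
for n in a: P=tri([a[n],b[n]]);print(n,nest(P),P[2].round(1))
t=imaging.get_image('top')
for n in('top','side'): cv2.imwrite(f'pics/{n}f.png',imaging.get_image(n))
for n in('top','side'):
    d=cv2.absdiff(cv2.imread(f'pics/{n}f.png'),cv2.imread(f'pics/{n}0.png')).max(2)
    for k,P in dict(tape=(409,-1,10),dish=(407,119,8),timer=(450,-492,10)).items():
        u,v=proj(cam(n),P).astype(int);print(n,k,(d[max(v-15,0):v+15,u-15:u+15]>60).sum())
"
```

```text
tcp [ 469.87042959 -228.31744252  117.21006286] (236, 0, 167, 110)
NL [244.3 108.9] [ 0.6 62.8]
NR [394.2 109.2] [  0.  -59.4]
FL [235.8  -0.5] [76.8 62.9]
FR [403.   -0.5] [ 76.3 -59.5]
tcp [ 533.8759211  -190.91262698  156.36906467] (297, 85, 132, 87)
NL [298.2 169.8] [ 3.8 63.6]
NR [419.3 171.8] [  2.1 -59.2]
FL [296.1  84.5] [83.9 64. ]
FR [429.6  84.5] [ 84.2 -59.2]
NL [ 1.1 65. ] 9.2
NR [  0.2 -61.8] 11.8
FL [84.7 67. ] -1.6
FR [ 85.7 -67.9] -7.2
top tape 113
top dish 477
top timer 0
side tape 0
side dish 0
side timer 0
```

The near edge is at nest x≈0 and the far edge at ≈84–86, with equal apparent near and far widths, so it is level in pitch. To rule out roll I press the near left and right corners and compare heights.

Scaled: 30 mm is 0.6, 25 mm is 0.5.

```bash
python3 nudge.py '[[0.26, 0, 0.6, 0, 0, 0, 0], [0.28, 0, 0.6, 0, 0, 0, 0], [0, 0, 0.6, 0, 0, 0, 0], [0, 0, 0.5, 0, 0, 0, 0], [0, 0, 0.2, 0, 0, 0, 0], [0, 0, 0.1, 0, 0, 0, 0], [0, 0, 0, 0, 0, 0, 0], [0, 0, 0, 0, 0, 0, 0]]' | grep -E 'eef|^force'; python3 nudge.py '[[0, 0, 0.03, 0, 0, 0, 0], [0, 0, 0.03, 0, 0, 0, 0], [0, 0, 0, 0, 0, 0, 0]]'| grep -E 'eef|^force'; python3 nudge.py '[[0, 0, 0.02, 0, 0, 0, 0], [0, 0, 0, 0, 0, 0, 0]]'| grep -E 'eef|^force'
```

```text
eef_pos: [559.3, -193.4, 27.7]
force: [0.2, -0.3, -0.1]
eef_pos: [558.9, -192.7, 23.9]
force: [1.0, 0.1, -0.4]
eef_pos: [558.6, -192.7, 22.6]
force: [-0.3, -0.3, 0.3]
```

Scaled: 1.5 mm is 0.03.

```bash
python3 nudge.py '[[0, 0, 0.03, 0, 0, 0, 0], [0, 0, 0, 0, 0, 0, 0]]' | grep -E 'eef|^force'; python3 nudge.py '[[0, 0, 0.02, 0, 0, 0, 0], [0, 0, 0, 0, 0, 0, 0]]'| grep -E 'eef|^force'; python3 nudge.py '[[0, 0, 0.02, 0, 0, 0, 0], [0, 0, 0, 0, 0, 0, 0]]'| grep -E 'eef|^force'
```

```text
eef_pos: [558.5, -192.7, 20.9]
force: [-0.4, 0.0, 0.4]
eef_pos: [558.6, -192.8, 20.6]
force: [-1.1, -0.8, 4.7]
eef_pos: [558.6, -192.8, 20.5]
force: [-3.6, 1.2, 11.8]
```

Scaled: 28 mm is 0.56, -8 mm is -0.16.

```bash
python3 nudge.py '[[0, 0, -0.16, 0, 0, 0, 0], [0, 0, -0.16, 0, 0, 0, 0], [0, 0.56, 0, 0, 0, 0, 0], [0, 0.56, 0, 0, 0, 0, 0], [0, 0.56, 0, 0, 0, 0, 0], [0, 0, 0.16, 0, 0, 0, 0], [0, 0, 0.1, 0, 0, 0, 0], [0, 0, 0.03, 0, 0, 0, 0], [0, 0, 0, 0, 0, 0, 0], [0, 0, 0, 0, 0, 0, 0]]' | grep -E 'eef|^force'; python3 nudge.py '[[0, 0, 0.02, 0, 0, 0, 0], [0, 0, 0, 0, 0, 0, 0]]'| grep -E 'eef|^force'; python3 nudge.py '[[0, 0, 0.02, 0, 0, 0, 0], [0, 0, 0, 0, 0, 0, 0]]'| grep -E 'eef|^force'
```

```text
eef_pos: [554.0, -276.0, 20.5]
force: [-2.2, -1.7, 4.0]
eef_pos: [554.0, -275.9, 20.5]
force: [-2.2, -0.3, 11.9]
eef_pos: [554.0, -276.0, 20.5]
force: [-5.3, 0.8, 19.5]
```

Left, centre and right of the near edge all stop rigidly at 20.5, so the plate is flat. I lift away, make a last check and hand in.

Scaled: -40 mm is -0.8, -20 mm is -0.4.

```bash
python3 nudge.py '[[0, 0, -0.06, 0, 0, 0, 0], [0, 0, -0.4, 0, 0, 0, 0], [0, 0, -0.8, 0, 0, 0, 0], [0, -0.8, -0.8, 0, 0, 0, 0], [-0.2, 0, -0.8, 0, 0, 0, 0], [-0.2, 0, 0, 0, 0, 0, 0], [0, 0, 0, 0, 0, 0, 0], [0, 0, 0, 0, 0, 0, 0]]' | grep -E 'clock|eef|^force'; python3 chk.py c3
```

```text
clock: 23.05
eef_pos: [536.3, -239.8, 155.7]
force: [1.2, 0.5, -0.3]
tcp [ 536.26527319 -239.77728743  155.74931965] (246, 90, 131, 87)
NL [251.7 175.5] [ 2.8 62.5]
NR [371.4 175.5] [  2.8 -59.1]
FL [245.6  89.5] [84.4 62.3]
FR [377.2  89.5] [ 84.2 -59.8]
```

```bash
python3 -c "
from cell import ctrl, imaging, probe_bus
print(ctrl.finish_job())"
```

```text
the job is handed in; nothing more can be done
None
```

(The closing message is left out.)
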